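# Close the bike light: seat the lens, screw on the ring

## Robot

A 6-joint arm with a two-finger parallel gripper is mounted at the origin on the work surface. World frame = base frame: x ahead of the robot, y to its left, z up, the work surface at z = 0. Lengths are in m, angles in rad, forces in N, time in s.
With the tool pointing down it reaches from about 0.325 to 0.9 m from the base axis. Payload 3.5 kg.
Tool frame: the origin (TCP) lies midway between the tips of the shut fingers; the grasp point (between the pads) lies 19 mm behind it; z points along the fingers, y is the line along which they close (so a half turn about z gives the same grasp; the last joint's range is limited). The gripper opens to 85 mm and grips with 20 to 120 N. Pads are 22 mm wide; open, the fingers measure 114 mm over their backs; the gripper's body (76 mm by 85 mm) begins 54 mm behind the grasp point. The pads swing forward as they close: fully open they stand 13 mm farther back than shut.
Start: joints at [-1.253, 0.276, -0.026, 1.268, 0, 1.467], TCP at [0.255, -0.57, 0.231] pointing down, gripper open.
Joint ranges: [-3.12, 3.12], [-0.85, 1.88], [-1.08, 1.24], [-1.95, 2.15], [-1.57, 1.53], [-3.14, 3.14]. Speed limits (rad/s): [2.57, 2.57, 3.14, 3.14, 3.14, 3.14].

## Interface

Orientations are given as a 3x3 rotation matrix whose columns are the frame's x, y, z axes.
In Python, from plant import robot gives the robot as it stands.
- The arm moves only by the tool arm_command, never from a script. Its argument "increments" is a list that holds one entry, the list of rows, each a list of 7 numbers: the closure, from -1 (fully open) to 1 (shut), then the shift along the tool's x, y, z as a fraction of full scale, then the turn, a rotation vector about the tool's x, y, z as a fraction of full scale. A call has 1 to 5 rows; each row shifts and turns the commanded pose from where the row before left it, along the tool's axes as they then stand; what a row does not reach is not made up. Full scale, the value 1, is 0.04 m for a shift and 5 degrees for a turn. A row lasts 1/10 s, in which the tool goes at most 50 mm and 8.59 degrees, less where a joint would pass 70% of its speed; a pose out of reach is approached as far as the arm can. A call with a number of a shift or a turn outside -1 to 1 is refused whole. A call with a gripper value outside its range is refused whole. The fingers move at their own pace and stop on an object; "force" is the grip in N (left out, the last holds). Time passes only in rows, so rows that do not move let the fingers close. It gives the time, the measured TCP pose, the force, the opening and the grip force at its end, in the units of the state.
- robot.sense(): the state, without advancing time (a new reading comes with each control period).
- robot.camera(name): name is "scene" or "top"; returns a dict with "image" (420x560x3 uint8, red, green, blue), "fx", "fy", "cx", "cy" (pixels), "R" (3x3) and "t" (3): a world point X has camera coordinates R X + t. Camera axes: x right, y down, z forward; pixel columns grow to the right and rows downward; lengths in m; the calibration is good to about 2 mm. A picture is of the moment at which its call begins. There is no depth.
- robot.hand_in(): hands the job in; it is judged then, once.
Trained networks look in a picture, given as the dict that the camera call returned (one of the last four; its "shot" number tells which), for a name from the list of things; names that differ only in an ending like _2 or _b are one class to them, and where a whole thing is asked for, a point or a joint stands for the part that bears it (a point fixed in the world has none). Each returns a list of dicts, best first, with "confidence" (0 to 1); they miss things now and then, are a little off and sometimes report something else, mostly with a low value. They report only what shows in the picture. A call takes as long as a camera call.
- robot.search_frame(picture, label): "position" ([x, y, z] in m, in the coordinates of the camera as it stood for that picture, good to about 4 mm: the middle of the surface that is visible of it).
- robot.regions_of(picture, label): "mask" (420x560 bool, what is visible of it).
The state is a dict: "time": time; "qpos": joint angles; "joint_velocities": joint speeds; "joint_torque": joint torques, N m; "eef_pos": TCP position; "ee_rot": TCP orientation; "force": force on the tool from outside, world axes, zero at the start; "moment": the same for the moment, N m; "grip_width": opening from 0.0 (shut) to 1.0 (fully open); "finger_force": force on a finger pad.
Only numpy, scipy, OpenCV 4.12 (cv2) and the standard library are available. Lean on these libraries where they do the work, as an engineer would, in place of code of your own. Each camera call takes 0.05 s, during which the arm holds its last target. There are 200 camera calls.

## Task

Put the red lens, domed side up, into the open mouth of the yellow bike light in the vice and let it sit flat on its gasket. Then set the aluminium ring over it, feel for the start of the thread by turning back, and screw the ring down clockwise until it is hand-snug, squeezing the gasket by one to two millimetres but never forced. Let go and leave the other things where they are.

Things in the scene. Friction and masses are not known exactly. Their poses are not given: they have to be found in the camera images.
- lamp_mouth (a point): Centre of the open mouth of the yellow bike light, in the plane of its rim; z axis up along the light. The light is clamped upright in a vice, fixed, mouth up. Bore 45 mm across. Outside the neck is 50 mm across, 47 mm at the chamfered rim; 18 mm below the rim the housing widens to 57 mm; the vice's jaws end 45 to 62 mm below the rim.
- lamp_seat (a point): Point on the light's axis 5 mm below the rim, about where the black springy gasket lies in the mouth: its top is anywhere from 4 to 6 mm below the rim, not known beforehand. The gasket yields about 1 mm per 5 N for 2.2 mm, then it is hard.
- lamp_thread (a point): Point on the light's axis level with the top of the thread outside the neck, 1 mm below the rim. Four ledges out to 57 mm across, each covering 50 of every 90 degrees, flat on top; their undersides slope down clockwise (seen from above), 5.5 mm in 45 degrees, with a stop at the low end. How they stand to the light's axes is not given.
- lens_center (a point): The red lens, loose in the tray, domed side up: centre of its cylindrical edge, half-way up that edge (4.5 mm above the flat underside); z axis up. 43 mm across, edge 9 mm high, small chamfer at the bottom; the dome, 33 mm across, rises 5 mm above the edge. 18 to 29 g. It has 1 mm play all round in the bore. It cracks if pressed on the light with over 30 N.
- lens_edge (a point): Centre of the lens in the plane of its edge's top, 9 mm above its underside; z axis up. With the lens on the gasket the edge stands 3 to 5 mm out of the mouth, so hold the lens by the upper 5 mm of its edge or less.
- ring_center (a point): The aluminium screw ring, loose in the tray, flange up: point on its axis half-way up, 9 mm above its lower edge; z axis up. 64 mm across outside, 18 mm high, 36 to 59 g, round: it can be gripped anywhere. It tightens clockwise seen from above. Snug: 1 to 2 mm lower than where it first rested on the lens; turning then takes roughly 0.3 to 0.7 N m, felt only while it moves. Over about 1 N m is forcing.
- ring_flange (a point): Point on the ring's axis at the underside of its top flange, 15 mm above the lower edge. The flange is 3 mm thick with a 37 mm hole and presses on the lens's edge.
- ring_pins (a point): Point on the ring's axis level with four pins hidden inside its skirt, 3 mm above the lower edge: 4 mm thick, 90 degrees apart, tips on a 52 mm circle; where they stand is not given. Pins on the ledges: lower edge 2 mm below the rim. Turned back (anticlockwise) they reach the gaps within 60 degrees and the ring drops 8 to 10 mm onto the lens; from there it gets snug within 80 degrees clockwise.
- tray: Plywood tray 400 x 260 mm, walls 18 mm high, fixed; origin under its middle, its floor is 6 mm above the origin. Holds the lens, the ring, the wrench, the clamp, the brake pads and the dish.
- wrench: Stainless socket wrench, 165 mm long, in the tray; leave it alone.
- clamp: Aluminium seat post clamp, 37 mm ring, in the tray; leave it alone.
- pad_a: Black brake pad, 52 x 11 mm, in the tray; leave it alone.
- pad_b: The other brake pad, 52 x 11 mm, in the tray; leave it alone.
- dish: White ceramic dish of steel bolts, 66 mm across, 24 mm high, in the tray; leave it alone.
- oil: Green oil bottle, 42 mm across, 125 mm high, on the bench; leave it alone.
- bell: Brass bike bell, 54 mm across, on the bench; leave it alone.

How it is judged:
On the way:
1. the lens sits level in the mouth on its gasket and is let go, the ring still away from the light (horizontal distance between lens_center and lamp_mouth below 0.002 m and z of lens_center in the frame of lamp_mouth below 0.0015 m and angle between lens_center's own z axis and vertical below 0.06 rad and contact force between the fingers and lens below 0.1 N and distance between ring_center and lamp_mouth above 0.05 m), for 0.2 s.
At the end, for the whole second after the job is handed in: The lens lies in the mouth (axes within 2 mm, level within 0.05 rad), the ring is screwed over it (axes within 2.5 mm, level within 0.05 rad, its middle no higher than the rim) and, let go, still presses on the lens with 3.5 to 20 N; both at rest (horizontal distance between lens_center and lamp_mouth below 0.002 m and angle between each of lens_center, ring_center's own z axis and vertical below 0.05 rad and horizontal distance between ring_center and lamp_mouth below 0.0025 m and z of ring_center in the frame of lamp_mouth below 0 m and contact force between ring and lens between 3.5 and 20 N and linear speed of each of ring, lens below 0.01 m/s); the robot touches nothing.
It fails at once if the lens is pressed against the light with more than 30 N (it cracks) (contact force between lens and lamp above 30 N).
It fails at once if the ring is forced against the light or its thread with more than 40 N (contact force between ring and lamp above 40 N).
It fails at once if the wrench, clamp, brake pads, dish, oil or bell is shifted by more than 20 mm (distance of any of wrench, clamp, pad_a, pad_b, dish, oil, bell from where it was at the start of the episode above 0.02 m).
It also fails if it takes over 72 s, if anything falls off the work surface, if the arm or the gripper's body presses on something with over 40 N, if the wrist force passes 120 N, or if a joint passes its speed limit or range.

## Working session

There is one attempt and no reset: what is moved stays moved. The work goes in short steps, Python scripts to look and compute and a tool call to move; the robot and the scene stay as the last step left them, time stands still between calls to the robot, and variables do not carry over. Pictures are saved under pics/ and viewed, at most 10 in all, crops included, and the job is handed in when it is done.

Besides the shell and the picture viewer there is one more tool, called as name(argument=value, ...) on one line, values as JSON. arm_command: Moves the arm, as the interface text tells. Its arguments: {"type":"object","properties":{"increments":{"type":"array"},"force":{"type":"number"}},"required":["increments"]}

```bash
ls; mkdir -p pics
cat > h.py <<'E'
import numpy as np, cv2
from plant import robot
def shots(): return {n:robot.camera(n) for n in("scene","top")}
def ray(c,u,v):
    d=c["R"].T@np.array([(u-c["cx"])/c["fx"],(v-c["cy"])/c["fy"],1]); return -c["R"].T@c["t"], d/np.linalg.norm(d)
def onplane(c,u,v,z):
    o,d=ray(c,u,v); return o+d*(z-o[2])/d[2]
def proj(c,X):
    p=c["R"]@np.asarray(X)+c["t"]; return np.array([p[0]/p[2]*c["fx"]+c["cx"],p[1]/p[2]*c["fy"]+c["cy"]])
def save(c,n): cv2.imwrite("pics/"+n+".png",cv2.cvtColor(c["image"],cv2.COLOR_RGB2BGR))
E
python3 - <<'E'
from h import *
S=shots()
for n,c in S.items():
    save(c,n+"0"); print(n,c["shot"],c["fx"],"cam",-c["R"].T@c["t"],"fwd",c["R"][2])
    for l in ["lens_center","ring_center","lamp_mouth","tray","dish","wrench","clamp","oil","bell"]:
        r=robot.search_frame(c,l)
        for q in r[:2]: print(l,round(q["confidence"],2),np.round(c["R"].T@(np.array(q["position"])-c["t"]),3))
        for q in robot.regions_of(c,l)[:1]:
            ys,xs=np.where(q["mask"]); print("   mask",round(q["confidence"],2),xs.min(),xs.max(),ys.min(),ys.max(),len(xs))
s=robot.sense(); print(s)
E
```

```text
pics
scene 1 408.8309236989827 cam [1.20588109 0.02824428 0.96497805] fwd [-0.57137275 -0.0720369  -0.81752301]
lens_center 0.57 [ 0.516 -0.102  0.018]
   mask 0.55 259 273 190 202 157
ring_center 0.57 [ 0.532 -0.25   0.02 ]
ring_center 0.17 [ 0.562 -0.17   0.003]
   mask 0.54 205 226 183 202 281
lamp_mouth 0.94 [0.525 0.216 0.117]
   mask 0.91 373 399 173 206 666
tray 0.97 [ 0.563 -0.171  0.006]
   mask 0.68 157 313 166 253 9591
dish 0.74 [ 0.535 -0.251  0.023]
dish 0.74 [ 0.655 -0.323  0.013]
   mask 0.61 352 376 276 296 375
wrench 0.6 [ 0.656 -0.197  0.018]
   mask 0.69 183 188 173 185 45
   mask 0.71 169 187 221 234 133
oil 0.84 [0.791 0.048 0.08 ]
oil 0.63 [ 0.564 -0.171  0.004]
   mask 0.69 302 319 264 296 454
bell 0.64 [0.765 0.185 0.021]
bell 0.34 [ 0.561 -0.169  0.003]
   mask 0.82 353 376 276 296 353
top 2 410.3499997579005 cam [ 0.5232811  -0.04904657  0.91721491] fwd [ 0.0913737  -0.01472415 -0.99570781]
lens_center 0.86 [ 0.507 -0.108  0.014]
   mask 0.76 282 301 240 259 315
ring_center 0.76 [ 0.519 -0.247  0.022]
   mask 0.77 343 373 229 257 504
lamp_mouth 0.67 [0.509 0
[... 637 characters left out ...]
e+00]), 'joint_velocities': array([-2.19113624e-03, -1.25200626e-03, -1.02191612e-04,  1.71202171e-03,
        4.59637872e-05, -1.15581013e-03]), 'joint_torque': array([ 9.16016725e-04, -4.45473254e+01,  2.95553380e+01,  8.75323021e-04,
       -4.06657227e-05,  3.39072855e-06]), 'eef_pos': array([ 0.25529833, -0.57047428,  0.23129801]), 'ee_rot': array([[ 9.12758168e-01,  4.08500339e-01, -3.39832825e-06],
       [ 4.08500339e-01, -9.12758167e-01,  1.98805377e-05],
       [ 5.01935454e-06, -1.95343414e-05, -1.00000000e+00]]), 'force': array([ 0.41309923, -0.36348266,  0.25870218]), 'moment': array([-0.03469299,  0.01331494,  0.03803008]), 'finger_force': 0.0, 'grip_width': 1.0013536392259508}
```

Run:
```python
import cv2,numpy as np
t=cv2.imread("pics/top0.png"); cv2.imwrite("pics/topc.png",cv2.resize(t[140:300,90:430],None,fx=2.3,fy=2.3,interpolation=cv2.INTER_CUBIC))
s=cv2.imread("pics/scene0.png"); cv2.imwrite("pics/scenec.png",cv2.resize(s[150:320,140:420],None,fx=2.8,fy=2.8,interpolation=cv2.INTER_CUBIC))
```

```text
(no output)
```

View pics/topc.png

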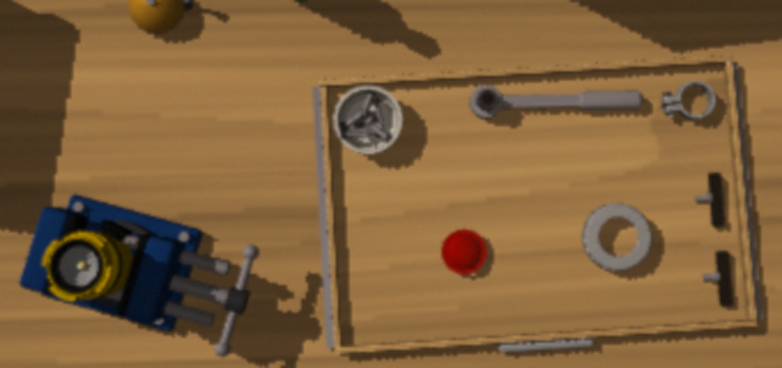

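View pics/scenec.png

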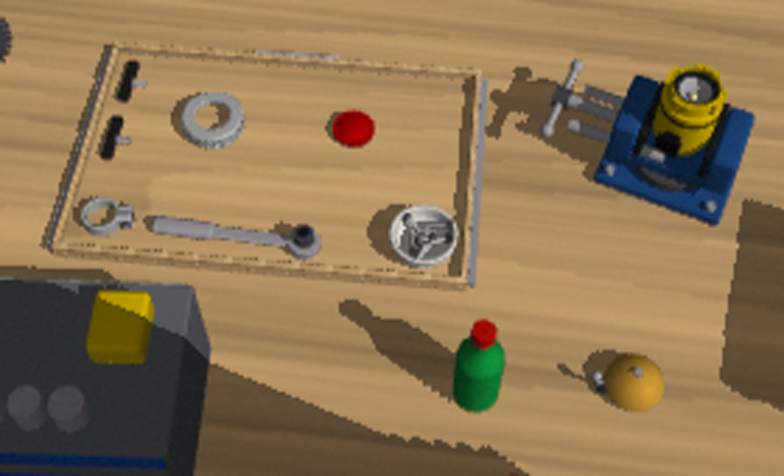

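```bash
cat >> h.py <<'E'
def tri(rs):
    A=np.zeros((3,3));b=np.zeros(3)
    for o,d in rs:
        P=np.eye(3)-np.outer(d,d);A+=P;b+=P@o
    X=np.linalg.solve(A,b); return X,[np.linalg.norm((np.eye(3)-np.outer(d,d))@(X-o)) for o,d in rs]
def redc(c,roi=None):
    h=cv2.cvtColor(c["image"],cv2.COLOR_RGB2HSV); m=((h[...,0]<6)|(h[...,0]>174))&(h[...,1]>170)&(h[...,2]>60)
    if roi:
        k=np.zeros_like(m);k[roi[2]:roi[3],roi[0]:roi[1]]=1;m&=k
    n,l,st,ce=cv2.connectedComponentsWithStats(m.astype(np.uint8)); i=1+np.argmax(st[1:,4]); return ce[i],st[i]
E
python3 - <<'E'
from h import *
S=shots(); s,t=S["scene"],S["top"]
a,sa=redc(s,(240,300,170,220));b,sb=redc(t,(270,320,220,280)); print("lens px",a,sa,b,sb)
print("lens",tri([ray(s,*a),ray(t,*b)]), onplane(t,*b,0.016))
# network mask centres
for l in ["ring_center","lamp_mouth"]:
    P=[]
    for c in(s,t):
        q=robot.regions_of(c,l)[0]; m=q["mask"].astype(np.uint8); cs,_=cv2.findContours(m,0,1); k=max(cs,key=cv2.contourArea)
        e=cv2.fitEllipse(k); P.append(e[0]); print(l,e,cv2.boundingRect(k))
    print(l,tri([ray(s,*P[0]),ray(t,*P[1])]), onplane(t,*P[1],0.024))
for c,n,r in((s,"ls",(365,405,165,215)),(t,"lt",(100,155,230,280))):
    im=c["image"][r[2]:r[3],r[0]:r[1]]; cv2.imwrite(f"pics/{n}.png",cv2.resize(im[...,::-1],None,fx=9,fy=9,interpolation=cv2.INTER_CUBIC))
i1=cv2.imread("pics/ls.png");i2=cv2.imread("pics/lt.png");H=450
cv2.imwrite("pics/l2.png",np.hstack([i1[:H],i2[:H]])[:, :800])
print(i1.shape,i2.shape)
E
```

```text
lens px [265.71917808 195.42465753] [259 190  15  12 146] [291.32758621 249.02068966] [282 240  20  19 290]
lens (array([ 0.50884807, -0.1062201 ,  0.00889509]), [np.float64(0.00020238139626024934), np.float64(0.00020238139626025157)]) [ 0.50898236 -0.10597292  0.016     ]
ring_center ((215.60525512695312, 192.58641052246094), (19.921871185302734, 21.942184448242188), 82.5697021484375) (205, 183, 22, 20)
ring_center ((358.1307067871094, 242.59426879882812), (27.828540802001953, 29.31743621826172), 123.82552337646484) (344, 228, 30, 30)
ring_center (array([ 0.51918236, -0.25328136,  0.01028003]), [np.float64(0.0009544823090520258), np.float64(0.0009544823090518762)]) [ 0.51932978 -0.25115146  0.024     ]
lamp_mouth ((384.9744873046875, 188.8482666015625), (22.79580307006836, 33.916778564453125), 21.601545333862305) (373, 174, 26, 32)
lamp_mouth ((128.4010772705078, 254.08560180664062), (30.112977981567383, 40.55277633666992), 62.28170394897461) (109, 236, 38, 35)
lamp_mouth (array([0.50861497, 0.22032201, 0.09749401]), [np.float64(0.0011726866498933562), np.float64(0.0011726866498934236)]) [0.50712435 0.24580679 0.024     ]
(450, 360, 3) (450, 495, 3)
```

View pics/l2.png

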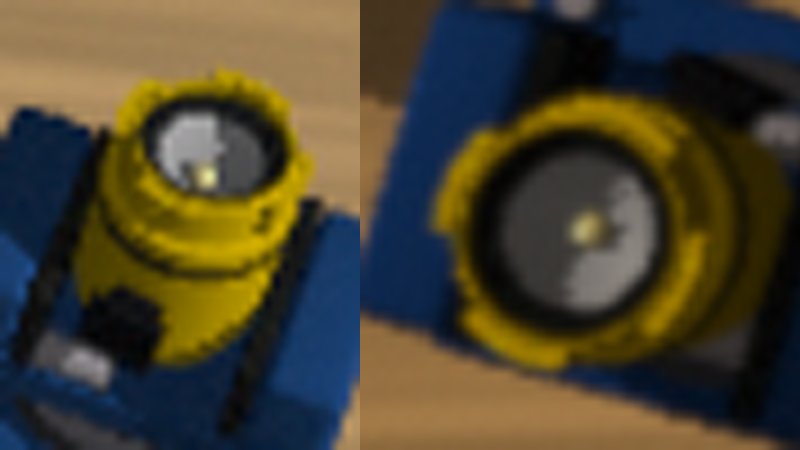

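```bash
cat > mouth.py <<'E'
from h import *
from scipy.optimize import minimize
S=shots(); U=8; th=np.linspace(0,2*np.pi,80)
D=[]
for n,seed,r in(("scene",(389,182),(360,410,160,210)),("top",(124,255),(95,160,225,285))):
    c=S[n]; im=cv2.resize(c["image"][r[2]:r[3],r[0]:r[1]],None,fx=U,fy=U,interpolation=cv2.INTER_CUBIC).astype(float)
    Y=((im[...,0]+im[...,1])/2-im[...,2]) # yellowness
    m=(Y<50).astype(np.uint8); _,l,st,ce=cv2.connectedComponentsWithStats(m)
    k=l[int((seed[1]-r[2]+.5)*U),int((seed[0]-r[0]+.5)*U)]; print(n,st[k],ce[k]/U+[r[0]-.5,r[2]-.5]); D.append((c,r,(l==k)))
def circ(c,r,x,y,h,R,sh):
    P=np.array([proj(c,[x+R*np.cos(a),y+R*np.sin(a),h]) for a in th])
    q=(P-[r[0],r[2]]+.5)*U-.5
    o=np.zeros(sh,np.uint8); cv2.fillPoly(o,[np.round(q*16).astype(np.int32)],1,shift=4); return o>0
def cost(p,full=False):
    v=[]
    for c,r,m in D:
        o=circ(c,r,p[0],p[1],p[2],.0225,m.shape)&circ(c,r,p[0],p[1],p[2]-.005,.0225,m.shape)
        v.append(1-(o&m).sum()/(o|m).sum())
    return v if full else sum(v)
b=min((minimize(cost,[.51,.215,h],method="Nelder-Mead",options=dict(initial_simplex=[[.51,.215,h],[.516,.215,h],[.51,.221,h],[.51,.215,h+.01]],xatol=1e-4)) for h in(.11,.12)),key=lambda r:r.fun)
print(b.x,cost(b.x,True))
E
python3 mouth.py
```

```text
scene [ 161  124  135   92 9154] [388.21183362 180.61881418]
top [    0     0   520   480 86022] [120.59651746 262.04127433]
[0.46423312 0.23254935 0.08154553] [np.float64(0.06602880874776573), np.float64(0.8211199653060118)]
```

arm_command(increments=[[[-1,1,-0.5,0,0,0,0],[-1,1,-0.5,0,0,0,0],[-1,1,-0.5,0,0,0,0],[-1,1,-0.7,0,0,0,0],[-1,1,-0.7,0,0,0,0]]], force=20)

```text
time: 2.8
eef_pos: [0.3913, -0.3815, 0.2315]
ee_rot: [[0.913, 0.408, 0.0], [0.408, -0.913, -0.0], [0.0, 0.001, -1.0]]
force: [0.6, -0.4, -0.7]
grip_width: 1.0
finger_force: 0.0
```

arm_command(increments=[[[-1,0.92,-0.85,0.4,0,0,0],[-1,0.92,-0.85,0.4,0,0,0],[-1,0.92,-0.85,0.4,0,0,0],[-1,0.92,-0.85,0.4,0,0,0],[-1,0.92,-0.85,0.4,0,0,0]]])

```text
time: 3.3
eef_pos: [0.4848, -0.1622, 0.1551]
ee_rot: [[0.913, 0.408, 0.001], [0.408, -0.913, -0.001], [0.001, 0.001, -1.0]]
force: [-0.1, -0.6, -0.2]
grip_width: 1.002
finger_force: 0.0
```

arm_command(increments=[[[-1,0.91,-0.84,0.4,0,0,0],[-1,0,0,1,0,0,0],[-1,0,0,0.7,0,0,0],[-1,0,0,0,0,0,0]]])

```text
time: 3.7
eef_pos: [0.4991, -0.1181, 0.0681]
ee_rot: [[0.912, 0.41, -0.008], [0.41, -0.912, 0.003], [-0.006, -0.006, -1.0]]
force: [-1.0, 0.2, -0.7]
grip_width: 1.0
finger_force: 0.0
```

```bash
sed -i 's/    m=(Y<50).astype(np.uint8);/    m=(Y\/(im.max(2)+20)<(.3 if n=="top" else .4)).astype(np.uint8); m=cv2.morphologyEx(m,cv2.MORPH_OPEN,np.ones((25,25)));/' mouth.py; python3 mouth.py
```

```text
scene [ 170  129  120   85 8483] [388.12035836 180.80279677]
top [  144   162   167   170 22199] [122.83424366 255.27098067]
[0.50507418 0.22226991 0.12854635] [np.float64(0.17504619274530775), np.float64(0.18262822637063225)]
```

arm_command(increments=[[[-1,0.35,-0.17,0.7,0,0,0],[-1,0,0,0.3,0,0,0],[-1,0,0,0,0,0,0],[-1,0,0,0,0,0,0]]])

```text
time: 4.2
eef_pos: [0.5133, -0.109, 0.033]
ee_rot: [[0.913, 0.408, 0.001], [0.408, -0.913, -0.001], [0.001, 0.001, -1.0]]
force: [0.3, -0.1, 0.2]
grip_width: 0.997
finger_force: 0.0
```

Run:
```python
from h import *
np.set_printoptions(suppress=True,precision=4)
s=robot.sense(); print(s["time"],s["eef_pos"],s["ee_rot"],s["qpos"])
```

```text
4.2 [ 0.5133 -0.109   0.033 ] [[ 0.913   0.4079  0.001 ]
 [ 0.4079 -0.913  -0.0006]
 [ 0.0007  0.0009 -1.    ]] [-0.3324  0.2894 -0.4748  0.8055 -0.0002  2.3891]
```

arm_command(increments=[[[-1,-0.07,-0.11,0.35,0,0,0],[-1,0,0,0.22,0,0,0],[1,0,0,0,0,0,0],[1,0,0,0,0,0,0],[1,0,0,0,0,0,0]]])

```text
time: 4.7
eef_pos: [0.5092, -0.1058, 0.0098]
ee_rot: [[0.913, 0.408, 0.001], [0.408, -0.913, -0.0], [0.001, 0.001, -1.0]]
force: [0.6, -1.2, -0.1]
grip_width: 0.513
finger_force: 0.0
```

arm_command(increments=[[[1,0,0,0,0,0,0],[1,0,0,0,0,0,0],[1,0,0,0,0,0,0]]])

```text
time: 5.0
eef_pos: [0.5093, -0.1058, 0.01]
ee_rot: [[0.913, 0.408, 0.001], [0.408, -0.913, -0.001], [0.001, 0.001, -1.0]]
force: [-1.3, 0.3, 6.3]
grip_width: 0.477
finger_force: 20.0
```

arm_command(increments=[[[-0.5,0,0,0,0,0,0],[-0.5,0,0,0,0,0,-0.5],[-0.5,0,0,0,0,0,-1],[-0.5,0,0,0,0,0,-1],[-0.5,0,0,0,0,0,-1]]])

```text
time: 5.5
eef_pos: [0.5083, -0.1052, 0.0088]
ee_rot: [[0.745, 0.667, -0.0], [0.667, -0.745, 0.0], [-0.0, -0.0, -1.0]]
force: [0.3, 1.0, -0.0]
grip_width: 0.749
finger_force: 0.0
```

arm_command(increments=[[[-0.5,0,0,0,0,0,-1],[-0.5,0,0,0,0,0,-1],[-0.5,0,0,0,0,0,-1],[-0.5,0,0,0,0,0,-1],[-0.5,0,0,0,0,0,-1]]])

```text
time: 6.0
eef_pos: [0.5083, -0.1052, 0.0088]
ee_rot: [[0.394, 0.919, -0.0], [0.919, -0.394, 0.0], [0.0, -0.0, -1.0]]
force: [0.1, 0.2, 0.7]
grip_width: 0.749
finger_force: 0.0
```

arm_command(increments=[[[-0.5,0,0,0,0,0,-1],[-0.5,0,0,0,0,0,-1],[-0.5,0,0,0,0,0,-1],[-0.5,0,0,0,0,0,-1],[-0.5,0,0,0,0,0,-1]]])

```text
time: 6.5
eef_pos: [0.5083, -0.1052, 0.0088]
ee_rot: [[-0.032, 0.999, -0.0], [0.999, 0.032, 0.0], [0.0, -0.0, -1.0]]
force: [-0.3, -0.1, -0.6]
grip_width: 0.752
finger_force: 0.0
```

arm_command(increments=[[[-0.5,0,0,0,0,0,-1],[-0.5,0,0,0,0,0,-1],[-0.5,0,0,0,0,0,-1],[-0.5,0,0,0,0,0,-1],[-0.5,0,0,0,0,0,-0.5]]])

```text
time: 7.0
eef_pos: [0.5083, -0.1053, 0.0088]
ee_rot: [[-0.411, 0.912, -0.0], [0.912, 0.411, 0.0], [0.0, -0.0, -1.0]]
force: [-1.4, 0.1, 0.4]
grip_width: 0.751
finger_force: 0.0
```

arm_command(increments=[[[-0.5,0,0,0.04,0,0,0],[-0.5,0,0,0,0,0,0]]])

```text
time: 7.2
eef_pos: [0.5082, -0.1052, 0.0071]
ee_rot: [[-0.408, 0.913, -0.001], [0.913, 0.408, 0.0], [0.001, -0.0, -1.0]]
force: [-0.4, 0.0, -0.0]
grip_width: 0.745
finger_force: 0.0
```

arm_command(increments=[[[-0.5,-0.025,0,0,0,0,0],[1,0,0,0,0,0,0],[1,0,0,0,0,0,0],[1,0,0,0,0,0,0],[1,0,0,0,0,0,0]]], force=25)

```text
time: 7.7
eef_pos: [0.5091, -0.1064, 0.0078]
ee_rot: [[-0.408, 0.913, 0.0], [0.913, 0.408, -0.0], [-0.0, 0.0, -1.0]]
force: [-0.9, 0.3, 3.5]
grip_width: 0.485
finger_force: 25.1
```

arm_command(increments=[[[1,0,0,-0.25,0,0,0],[1,0,0,-1,0,0,0],[1,0,0,-1,0,0,0],[1,0,0,-1,0,0,0],[1,0,0,0,0,0,0]]])

```text
time: 8.2
eef_pos: [0.5138, -0.1079, 0.1443]
ee_rot: [[-0.409, 0.913, 0.012], [0.913, 0.409, -0.004], [-0.009, 0.009, -1.0]]
force: [1.5, -0.2, -0.5]
grip_width: 0.482
finger_force: 25.5
```

Run:
```python
from h import *
np.set_printoptions(suppress=True,precision=4)
s=robot.sense(); print(s["time"],s["eef_pos"],s["ee_rot"],s["qpos"],s["force"],s["grip_width"])
S=shots()
for n,c in S.items():
    a,st=redc(c); print(n,a,st)
t=S["top"]; cv2.imwrite("pics/g1.png",cv2.resize(t["image"][190:290,240:360,::-1],None,fx=5,fy=5))
```

```text
8.2 [ 0.5138 -0.1079  0.1443] [[-0.4085  0.9127  0.0121]
 [ 0.9127  0.4086 -0.004 ]
 [-0.0086  0.0095 -0.9999]] [-0.3302  0.1555 -0.3706  1.032   0.0001  0.8197] [ 1.4627 -0.1804 -0.5343] 0.48224121676451326
scene [517.6178 284.8382] [ 461  224   99  123 8370]
top [  9.0378 139.8727] [   0   96   27  107 1854]
```

arm_command(increments=[[[1,0.4,0.17,-0.5,0,0,0],[1,0.9,0.39,0,0,0,0],[1,0.9,0.39,0,0,0,0],[1,0.9,0.39,0,0,0,0],[1,0.9,0.39,0,0,0,0]]])

```text
time: 8.8
eef_pos: [0.5048, 0.0694, 0.1555]
ee_rot: [[-0.408, 0.913, -0.004], [0.913, 0.408, 0.0], [0.002, -0.004, -1.0]]
force: [1.5, 0.4, 0.3]
grip_width: 0.487
finger_force: 25.5
```

arm_command(increments=[[[1,0.9,0.39,0,0,0,0],[1,0.9,0.39,0,0,0,0],[1,0.9,0.39,0,0,0,0],[1,0.8,0.33,0,0,0,0],[1,0,0,0,0,0,0]]])

```text
time: 9.3
eef_pos: [0.5026, 0.2234, 0.1554]
ee_rot: [[-0.413, 0.911, -0.003], [0.911, 0.413, 0.0], [0.002, -0.003, -1.0]]
force: [0.8, -0.7, -0.4]
grip_width: 0.481
finger_force: 25.5
```

arm_command(increments=[[[1,0,0,0,0,0,0],[1,0,0,0,0,0,0]]])

```text
time: 9.5
eef_pos: [0.5033, 0.2193, 0.1562]
ee_rot: [[-0.408, 0.913, -0.003], [0.913, 0.408, -0.001], [-0.0, -0.003, -1.0]]
force: [-0.2, 0.6, -1.0]
grip_width: 0.486
finger_force: 25.5
```

Run:
```python
from h import *
np.set_printoptions(suppress=True,precision=4)
s=robot.sense(); print(s["time"],s["eef_pos"],s["qpos"],s["force"],s["grip_width"])
S=shots(); R=[]
for n,c in S.items():
    p=proj(c,s["eef_pos"]); print(n,"tcp",p); u,v=map(int,p)
    R.append(cv2.resize(c["image"][v-35:v+35,u-40:u+40,::-1],None,fx=5,fy=5,interpolation=cv2.INTER_CUBIC))
cv2.imwrite("pics/g2.png",np.hstack(R))
```

```text
9.5 [0.5033 0.2193 0.1562] [ 0.2934  0.1965 -0.2932  1.084  -0.0004  1.444 ] [-0.2058  0.5962 -0.9928] 0.4859994537998372
scene tcp [389.8275 173.1487]
top tcp [119.0026 257.7614]
```

View pics/g2.png

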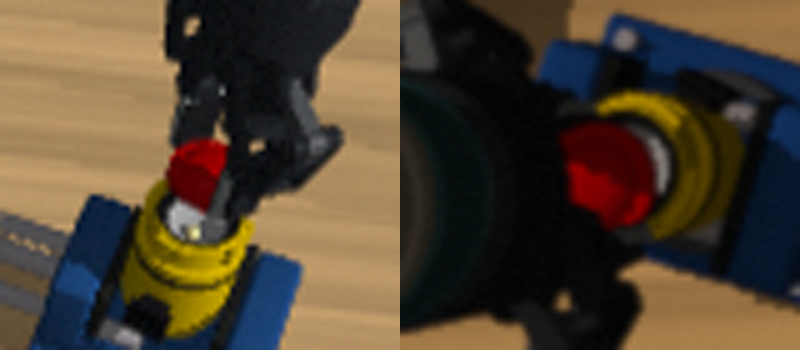

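```bash
cat > m2.py <<'E'
from h import *
from scipy.optimize import minimize
np.set_printoptions(suppress=True,precision=4)
s=robot.sense(); e=s["eef_pos"]; S=shots(); U=8; th=np.linspace(0,2*np.pi,80)
# lens check
for n,c in S.items():
    p=proj(c,e).astype(int); a,st=redc(c,(p[0]-25,p[0]+25,p[1]-25,p[1]+25))
    b=e-[0,0,.0018]; P=np.array([proj(c,b+[r*np.cos(q),r*np.sin(q),z]) for r,z in((.0215,0),(.0215,.009),(.0165,.009),(.011,.0125),(.001,.014)) for q in th])
    print(n,"obs l r t b",st[0]-.5,st[0]+st[2]-.5,st[1]-.5,st[1]+st[3]-.5,"pred",P[:,0].min(),P[:,0].max(),P[:,1].min(),P[:,1].max())
D=[]
for n,seed,r,thr in(("scene",(389,182),(360,410,160,210),.4),("top",(124,255),(95,160,225,285),.3)):
    c=S[n]; I=cv2.imread(f"pics/{n}0.png")[...,::-1]
    im=cv2.resize(I[r[2]:r[3],r[0]:r[1]],None,fx=U,fy=U,interpolation=cv2.INTER_CUBIC).astype(float)
    Y=(im[...,0]+im[...,1])/2-im[...,2]; m=(Y/(im.max(2)+20)<thr).astype(np.uint8); m=cv2.morphologyEx(m,cv2.MORPH_OPEN,np.ones((25,25)))
    _,l,st,ce=cv2.connectedComponentsWithStats(m); k=l[int((seed[1]-r[2]+.5)*U),int((seed[0]-r[0]+.5)*U)]; D.append((c,r,l==k))
def circ(c,r,x,y,h,R,sh):
    q=(np.array([proj(c,[x+R*np.cos(a),y+R*np.sin(a),h]) for a in th])-[r[0],r[2]]+.5)*U-.5
    o=np.zeros(sh,np.uint8); cv2.fillPoly(o,[np.round(q*16).astype(np.int32)],1,shift=4); return o>0
def cost(p,full=False):
    v=[]
    for (c,r,m),R in zip(D,p[3:]):
        o=circ(c,r,p[0],p[1],p[2],R,m.shape)&circ(c,r,p[0],p[1],p[2]-.005,R,m.shape)
        v.append(1-(o&m).sum()/(o|m).sum())
    return v if full else sum(v)
x0=np.array([.505,.22,.125,.021,.021]); sx=[x0]+[x0+d for d in np.diag([.005,.005,.01,.001,.001])]
b=minimize(cost,x0,method="Nelder-Mead",options=dict(initial_simplex=sx,xatol=1e-4,maxiter=400)); print(b.x,cost(b.x,True))
E
python3 m2.py
```

```text
scene obs l r t b 381.5 394.5 165.5 179.5 pred 381.1990172472573 398.96500191089956 164.9330182693913 180.15261920885493
top obs l r t b 111.5 128.5 246.5 266.5 pred 105.66905941374264 131.10834301205136 245.63926611422136 269.5508981244204
[0.507  0.221  0.1327 0.0204 0.0205] [np.float64(0.06297862612870042), np.float64(0.03572521754339941)]
```

arm_command(increments=[[[1,0,0.1,0.2,0,0,0],[1,0,0,0.1,0,0,0],[1,0,0,0,0,0,0]]])

```text
time: 10.0
eef_pos: [0.5073, 0.2214, 0.1443]
ee_rot: [[-0.408, 0.913, -0.002], [0.913, 0.408, -0.001], [0.0, -0.002, -1.0]]
force: [-0.1, 0.0, -0.6]
grip_width: 0.488
finger_force: 25.5
```

arm_command(increments=[[[1,0,0,0.05,0,0,0],[1,0,0,0.05,0,0,0],[1,0,0,0,0,0,0]]])

```text
time: 10.3
eef_pos: [0.5077, 0.2219, 0.1412]
ee_rot: [[-0.409, 0.913, -0.0], [0.913, 0.409, -0.0], [0.0, -0.0, -1.0]]
force: [-0.1, -0.4, -0.1]
grip_width: 0.478
finger_force: 25.5
```

arm_command(increments=[[[1,0,0,0.05,0,0,0],[1,0,0,0,0,0,0]]])

```text
time: 10.5
eef_pos: [0.5078, 0.2219, 0.1394]
ee_rot: [[-0.409, 0.913, -0.0], [0.913, 0.409, -0.0], [0.0, -0.0, -1.0]]
force: [0.5, 0.3, -0.5]
grip_width: 0.482
finger_force: 25.5
```

arm_command(increments=[[[1,0,0,0.05,0,0,0],[1,0,0,0.05,0,0,0],[1,0,0,0,0,0,0]]])

```text
time: 10.8
eef_pos: [0.5081, 0.2218, 0.1356]
ee_rot: [[-0.408, 0.913, 0.0], [0.913, 0.408, -0.0], [-0.0, 0.0, -1.0]]
force: [0.1, 0.1, 2.0]
grip_width: 0.484
finger_force: 25.7
```

arm_command(increments=[[[1,0,0,0.05,0,0,0],[1,0,0,0,0,0,0]]])

```text
time: 11.0
eef_pos: [0.5081, 0.2214, 0.1343]
ee_rot: [[-0.408, 0.913, 0.001], [0.913, 0.408, -0.001], [-0.001, -0.0, -1.0]]
force: [-2.0, -2.1, 5.1]
grip_width: 0.479
finger_force: 26.0
```

arm_command(increments=[[[1,0,0,0.05,0,0,0],[1,0,0,0,0,0,0]]])

```text
time: 11.2
eef_pos: [0.5081, 0.2213, 0.1334]
ee_rot: [[-0.408, 0.913, 0.001], [0.913, 0.408, -0.001], [-0.002, 0.0, -1.0]]
force: [-3.6, -5.0, 11.4]
grip_width: 0.479
finger_force: 29.4
```

arm_command(increments=[[[1,-0.0125,-0.025,-0.025,0,0,0],[1,0,0,0,0,0,0],[1,0,0,0,0,0,0]]])

```text
time: 11.5
eef_pos: [0.5078, 0.2209, 0.1334]
ee_rot: [[-0.408, 0.913, 0.002], [0.913, 0.408, -0.0], [-0.001, 0.001, -1.0]]
force: [-1.7, -2.3, 7.2]
grip_width: 0.479
finger_force: 28.5
```

Lateral force halved; continue the same way.

arm_command(increments=[[[1,-0.0125,-0.02,0,0,0,0],[1,0,0,0,0,0,0],[1,0,0,0,0,0,0]]])

```text
time: 11.8
eef_pos: [0.5078, 0.2208, 0.1334]
ee_rot: [[-0.408, 0.913, 0.002], [0.913, 0.408, 0.001], [0.0, 0.003, -1.0]]
force: [0.3, -0.2, 5.3]
grip_width: 0.481
finger_force: 28.4
```

arm_command(increments=[[[1,-0.0125,-0.01,0,0,0,0],[1,0,0,0,0,0,0],[1,0,0,0,0,0,0]]])

```text
time: 12.1
eef_pos: [0.5078, 0.2207, 0.1335]
ee_rot: [[-0.409, 0.913, 0.003], [0.913, 0.409, 0.002], [0.001, 0.003, -1.0]]
force: [1.2, 2.9, 5.5]
grip_width: 0.481
finger_force: 28.6
```

Run:
```python
from h import *
s=robot.sense(); c=robot.camera("scene"); u,v=map(int,proj(c,s["eef_pos"]))
A=cv2.resize(c["image"][v-25:v+35,u-30:u+30,::-1],None,fx=9,fy=9,interpolation=cv2.INTER_CUBIC)
cv2.imwrite("pics/g3.png",A); print(u,v,s["moment"])
```

```text
388 180 [ 0.38434727 -0.07730515 -0.01904232]
```

View pics/g3.png

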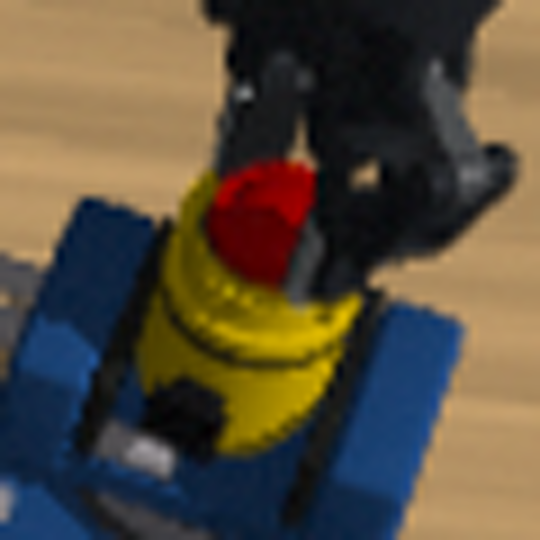

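arm_command(increments=[[[1,0.0125,0.01,-0.02,0,0,0],[1,0,0,0,0,0,0],[0.5,0,0,0,0,0,0]]])

```text
time: 12.45
eef_pos: [0.5074, 0.2205, 0.1335]
ee_rot: [[-0.408, 0.913, 0.001], [0.913, 0.408, 0.0], [-0.0, 0.001, -1.0]]
force: [1.8, 0.6, 3.3]
grip_width: 0.482
finger_force: 27.3
```

arm_command(increments=[[[-0.6,0,0,0,0,0,0],[-0.6,0,0,0,0,0,0],[-0.6,0,0,-0.5,0,0,0],[-0.6,0,0,-1,0,0,0],[-0.6,0,0,-1,0,0,0]]])

```text
time: 12.95
eef_pos: [0.5047, 0.2197, 0.2325]
ee_rot: [[-0.409, 0.913, -0.005], [0.913, 0.409, -0.002], [0.001, -0.005, -1.0]]
force: [1.0, 0.1, 0.1]
grip_width: 0.796
finger_force: 0.0
```

Run:
```python
from h import *
np.set_printoptions(suppress=True,precision=4)
s=robot.sense(); print(s["eef_pos"],s["grip_width"]); R=[]
for n,(u,v) in(("scene",(388,182)),("top",(124,255))):
    c=robot.camera(n)
    R.append(cv2.resize(c["image"][v-30:v+30,u-25:u+25,::-1],None,fx=8,fy=8,interpolation=cv2.INTER_CUBIC))
cv2.imwrite("pics/g4.png",np.hstack(R))
```

```text
[0.5047 0.2197 0.2325] 0.7958211747253168
```

View pics/g4.png

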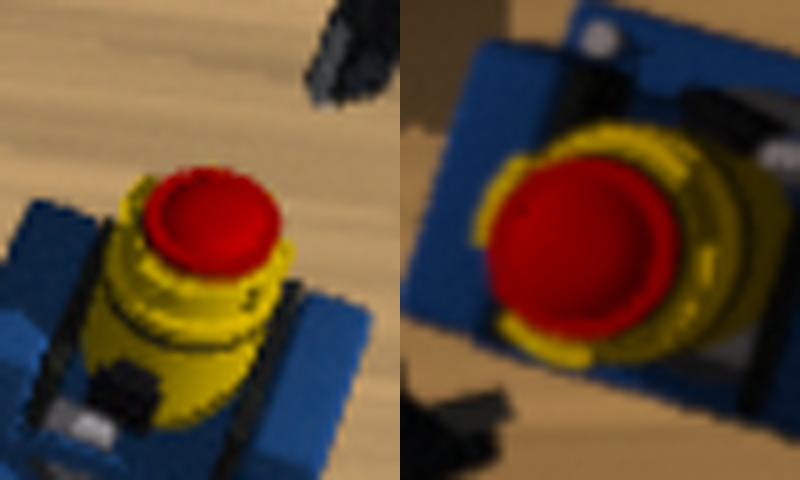

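```bash
cat > lz.py <<'E'
from h import *
from scipy.optimize import minimize
np.set_printoptions(suppress=True,precision=4)
U=8; th=np.linspace(0,2*np.pi,80); D=[]
for n,(u,v) in(("scene",(388,180)),("top",(122,256))):
    c=robot.camera(n); r=(u-20,u+20,v-20,v+20)
    im=cv2.resize(c["image"][r[2]:r[3],r[0]:r[1]],None,fx=U,fy=U,interpolation=cv2.INTER_CUBIC).astype(float)
    m=((im[...,0]-im[...,1:].max(2))>.45*im[...,0])&(im[...,0]>40); _,l,st,ce=cv2.connectedComponentsWithStats(m.astype(np.uint8)); k=1+np.argmax(st[1:,4])
    print(n,st[k]/U,ce[k]/U+[r[0]-.5,r[2]-.5]); D.append((c,r,l==k))
def cost(p,full=False):
    x,y,zt,v,R=p; o_=[]
    for c,r,m in D:
        P=np.array([proj(c,[x+a*np.cos(q),y+a*np.sin(q),z]) for a,z in((R,zt),(R,zt-v)) for q in th])
        q=((P-[r[0],r[2]]+.5)*U-.5)*16; o=np.zeros(m.shape,np.uint8); cv2.fillConvexPoly(o,cv2.convexHull(np.round(q).astype(np.int32)),1,shift=4)
        o=o>0; o_.append(1-(o&m).sum()/(o|m).sum())
    return o_ if full else sum(o_)
x0=np.array([.507,.221,.135,.005,.0215]); sx=[x0]+[x0+d for d in np.diag([.004,.004,.01,.004,.001])]
b=minimize(cost,x0,method="Nelder-Mead",options=dict(initial_simplex=sx,maxiter=500)); print(b.x,cost(b.x,True))
E
python3 lz.py; python3 -c "
from h import *
print(robot.sense()['qpos'],robot.sense()['time'])"
```

```text
scene [  12.5     12.75    17.875   14.625 1611.125] [388.8629 179.4132]
top [   7.5      8.25    25.      23.75  3726.125] [121.5185 255.5285]
[0.5066 0.2216 0.1375 0.0047 0.0222] [np.float64(0.03269069572506289), np.float64(0.020371539663022187)]
[ 2.93089051e-01  1.46487436e-01 -1.82483472e-01  1.24060019e+00
 -1.75785497e-05  1.44306358e+00] 13.15
```

arm_command(increments=[[[1,0,0,0.5,0,0,0],[1,0,0,0.5,0,0,0],[1,0,0,0.5,0,0,0],[1,0,0,0.25,0,0,0],[1,0,0,0,0,0,0]]])

```text
time: 13.65
eef_pos: [0.5039, 0.2194, 0.16]
ee_rot: [[-0.408, 0.913, -0.007], [0.913, 0.408, -0.002], [0.001, -0.007, -1.0]]
force: [-0.5, -0.5, -0.4]
grip_width: 0.005
finger_force: 0.0
```

arm_command(increments=[[[1,0,0,0.1,0,0,0],[1,0,0,0.1,0,0,0],[1,0,0,0,0,0,0]]])

```text
time: 13.95
eef_pos: [0.5068, 0.2203, 0.1554]
ee_rot: [[-0.409, 0.913, 0.0], [0.913, 0.409, 0.0], [-0.0, 0.0, -1.0]]
force: [0.1, -0.4, 0.3]
grip_width: -0.0
finger_force: 0.0
```

arm_command(increments=[[[1,0,0,0.1,0,0,0],[1,0,0,0.1,0,0,0],[1,0,0,0,0,0,0]]])

```text
time: 14.25
eef_pos: [0.5063, 0.2201, 0.1468]
ee_rot: [[-0.408, 0.913, -0.001], [0.913, 0.408, -0.0], [0.0, -0.001, -1.0]]
force: [0.0, 0.0, 0.1]
grip_width: 0.001
finger_force: 0.0
```

arm_command(increments=[[[1,0,0,0.05,0,0,0],[1,0,0,0,0,0,0]]])

```text
time: 14.45
eef_pos: [0.5066, 0.2203, 0.1451]
ee_rot: [[-0.408, 0.913, -0.0], [0.913, 0.408, -0.0], [0.0, -0.0, -1.0]]
force: [-0.3, 0.2, 0.3]
grip_width: -0.002
finger_force: 0.0
```

arm_command(increments=[[[1,0,0,0.05,0,0,0],[1,0,0,0,0,0,0]]])

```text
time: 14.65
eef_pos: [0.507, 0.2203, 0.1434]
ee_rot: [[-0.408, 0.913, 0.001], [0.913, 0.408, 0.0], [-0.0, 0.001, -1.0]]
force: [0.6, 0.0, 1.5]
grip_width: 0.001
finger_force: 0.3
```

arm_command(increments=[[[1,0,0,0.05,0,0,0],[1,0,0,0,0,0,0]]])

```text
time: 14.85
eef_pos: [0.507, 0.2204, 0.1422]
ee_rot: [[-0.408, 0.913, 0.001], [0.913, 0.408, 0.0], [-0.0, 0.001, -1.0]]
force: [-1.4, -0.1, 6.4]
grip_width: -0.003
finger_force: 3.0
```

arm_command(increments=[[[1,0,0,-0.05,0,0,0],[1,0,0,0,0,0,0]]])

```text
time: 15.05
eef_pos: [0.5069, 0.2203, 0.1435]
ee_rot: [[-0.408, 0.913, 0.001], [0.913, 0.408, 0.0], [-0.0, 0.001, -1.0]]
force: [-0.4, 0.6, 0.7]
grip_width: 0.0
finger_force: 0.2
```

arm_command(increments=[[[1,0,0,-0.5,0,0,0],[-1,0,0,-1,0,0,0],[-1,-0.9,-0.38,0,0,0,0],[-1,-0.9,-0.38,0,0,0,0],[-1,-0.9,-0.38,0,0,0,0]]])

```text
time: 15.55
eef_pos: [0.5091, 0.1021, 0.2034]
ee_rot: [[-0.41, 0.912, 0.001], [0.912, 0.41, -0.0], [-0.0, 0.0, -1.0]]
force: [0.2, -0.8, 0.3]
grip_width: 0.679
finger_force: 0.0
```

arm_command(increments=[[[-1,-0.9,-0.38,0,0,0,0],[-1,-0.9,-0.38,0,0,0,0],[-1,-0.9,-0.38,0,0,0,0],[-1,-0.9,-0.38,0,0,0,0],[-1,-0.9,-0.38,0,0,0,0]]])

```text
time: 16.05
eef_pos: [0.5129, -0.0938, 0.2029]
ee_rot: [[-0.408, 0.913, -0.0], [0.913, 0.408, 0.0], [0.0, -0.0, -1.0]]
force: [0.6, -0.9, 0.4]
grip_width: 0.999
finger_force: 0.0
```

arm_command(increments=[[[-1,-0.9,-0.38,0.5,0,0,0],[-1,-0.9,-0.38,0.5,0,0,0],[-1,-0.9,-0.38,0.6,0,0,0],[-1,-0.9,-0.38,0.8,0,0,0],[-1,0,0,0,0,0,0]]])

```text
time: 16.55
eef_pos: [0.5138, -0.2507, 0.1028]
ee_rot: [[-0.404, 0.915, -0.006], [0.915, 0.404, 0.002], [0.005, -0.005, -1.0]]
force: [-1.4, 0.1, -0.9]
grip_width: 1.002
finger_force: 0.0
```

arm_command(increments=[[[-1,0,0,0,0,0,0],[-1,0,0,0,0,0,0]]])

```text
time: 16.75
eef_pos: [0.5169, -0.2475, 0.1081]
ee_rot: [[-0.409, 0.912, 0.0], [0.912, 0.409, 0.0], [0.0, 0.0, -1.0]]
force: [0.8, -0.2, 0.2]
grip_width: 1.001
finger_force: 0.0
```

arm_command(increments=[[[-1,-0.125,0,0.8,0,0,0],[-1,0,0,0.8,0,0,0],[-1,0,0,0.6,0,0,0],[-1,0,0,0.3,0,0,0],[-1,0,0,0,0,0,0]]])

```text
time: 17.25
eef_pos: [0.5181, -0.2511, 0.007]
ee_rot: [[-0.41, 0.912, -0.002], [0.912, 0.41, 0.001], [0.002, -0.001, -1.0]]
force: [-1.1, 0.7, 0.1]
grip_width: 0.999
finger_force: 0.0
```

arm_command(increments=[[[-0.2,0,0,0,0,0,0],[1,0,0,0,0,0,0],[1,0,0,0,0,0,0],[1,0,0,0,0,0,0]]], force=20)

```text
time: 17.65
eef_pos: [0.5203, -0.2532, 0.0098]
ee_rot: [[-0.409, 0.913, 0.003], [0.913, 0.409, -0.001], [-0.002, 0.003, -1.0]]
force: [-0.2, 2.1, 6.7]
grip_width: 0.741
finger_force: 21.9
```

arm_command(increments=[[[-0.9,0,0,0,0,0,0],[-0.9,0,0,0,0,0,0],[-0.9,0,0,0,0,0,-1],[-0.9,0,0,0,0,0,-1],[-0.9,0,0,0,0,0,-1]]])

```text
time: 18.15
eef_pos: [0.5186, -0.2529, 0.0076]
ee_rot: [[-0.633, 0.774, -0.0], [0.774, 0.633, -0.0], [-0.0, -0.0, -1.0]]
force: [-0.4, -0.1, 0.0]
grip_width: 0.952
finger_force: 0.0
```

arm_command(increments=[[[-0.9,0,0,0,0,0,-1],[-0.9,0,0,0,0,0,-1],[-0.9,0,0,0,0,0,-1],[-0.9,0,0,0,0,0,-1],[-0.9,0,0,0,0,0,-1]]])

```text
time: 18.65
eef_pos: [0.5186, -0.2528, 0.0075]
ee_rot: [[-0.901, 0.434, -0.0], [0.434, 0.901, -0.0], [0.0, -0.0, -1.0]]
force: [-1.3, 1.0, 0.5]
grip_width: 0.951
finger_force: 0.0
```

arm_command(increments=[[[-0.9,0,0,0,0,0,-1],[-0.9,0,0,0,0,0,-1],[-0.9,0,0,0,0,0,-1],[-0.9,0,0,0,0,0,-1],[-0.9,0,0,0,0,0,-1]]])

```text
time: 19.15
eef_pos: [0.5186, -0.2529, 0.0075]
ee_rot: [[-1.0, 0.012, -0.0], [0.012, 1.0, -0.0], [0.0, -0.0, -1.0]]
force: [0.0, -0.2, 0.2]
grip_width: 0.95
finger_force: 0.0
```

arm_command(increments=[[[-0.9,0,0,0,0,0,-1],[-0.9,0,0,0,0,0,-1],[-0.9,0,0,0,0,0,-1],[-0.9,0,0,0,0,0,-1],[-0.9,0,0,0,0,0,-1]]])

```text
time: 19.65
eef_pos: [0.5186, -0.2528, 0.0075]
ee_rot: [[-0.911, -0.412, -0.0], [-0.412, 0.911, -0.0], [0.0, -0.0, -1.0]]
force: [-0.3, -0.3, 0.2]
grip_width: 0.949
finger_force: 0.0
```

arm_command(increments=[[[-0.9,0,0,0,0,0,0],[-0.9,0,0,0,0,0,0]]])

```text
time: 19.85
eef_pos: [0.5186, -0.2528, 0.0075]
ee_rot: [[-0.914, -0.407, -0.0], [-0.407, 0.914, -0.0], [0.0, 0.0, -1.0]]
force: [0.1, -0.3, 0.2]
grip_width: 0.947
finger_force: 0.0
```

arm_command(increments=[[[-0.9,-0.035,0,0.04,0,0,0],[0,0,0,0,0,0,0],[1,0,0,0,0,0,0],[1,0,0,0,0,0,0],[1,0,0,0,0,0,0]]], force=40)

```text
time: 20.35
eef_pos: [0.5202, -0.2522, 0.0064]
ee_rot: [[-0.913, -0.408, 0.0], [-0.408, 0.913, -0.0], [-0.0, -0.0, -1.0]]
force: [-1.0, 0.3, 4.6]
grip_width: 0.732
finger_force: 44.0
```

arm_command(increments=[[[1,0,0,0,0,0,0],[1,0,0,-0.25,0,0,0],[1,0,0,-1,0,0,0],[1,0,0,-1,0,0,0],[1,0,0,-1,0,0,0]]])

```text
time: 20.85
eef_pos: [0.5194, -0.2518, 0.1371]
ee_rot: [[-0.913, -0.408, -0.001], [-0.408, 0.913, 0.001], [0.001, 0.001, -1.0]]
force: [0.9, -0.4, -1.7]
grip_width: 0.735
finger_force: 44.2
```

arm_command(increments=[[[1,0,0,-1,0,0,0],[1,0,0,-0.5,0,0,0],[1,0,0,0,0,0,0]]])

```text
time: 21.15
eef_pos: [0.5224, -0.2537, 0.2005]
ee_rot: [[-0.913, -0.408, 0.007], [-0.409, 0.913, -0.005], [-0.005, -0.007, -1.0]]
force: [0.2, -0.7, -0.6]
grip_width: 0.735
finger_force: 44.2
```

arm_command(increments=[[[1,-0.37,0.9,0,0,0,0],[1,-0.37,0.9,0,0,0,0],[1,-0.37,0.9,0,0,0,0],[1,-0.37,0.9,0,0,0,0],[1,-0.37,0.9,0,0,0,0]]])

```text
time: 21.65
eef_pos: [0.5125, -0.0559, 0.1942]
ee_rot: [[-0.913, -0.408, -0.003], [-0.408, 0.913, 0.001], [0.002, 0.002, -1.0]]
force: [1.1, 0.4, -1.5]
grip_width: 0.727
finger_force: 44.2
```

arm_command(increments=[[[1,-0.37,0.9,0,0,0,0],[1,-0.37,0.9,0,0,0,0],[1,-0.37,0.9,0,0,0,0],[1,-0.37,0.9,0,0,0,0],[1,-0.37,0.9,0,0,0,0]]])

```text
time: 22.15
eef_pos: [0.5065, 0.1383, 0.1942]
ee_rot: [[-0.913, -0.408, -0.003], [-0.408, 0.913, -0.001], [0.003, 0.001, -1.0]]
force: [0.2, -0.5, -0.1]
grip_width: 0.733
finger_force: 44.2
```

arm_command(increments=[[[1,-0.37,0.9,0,0,0,0],[1,-0.37,0.9,0,0,0,0],[1,0,0,0.4,0,0,0],[1,0,0,0.3,0,0,0],[1,0,0,0,0,0,0]]])

```text
time: 22.65
eef_pos: [0.5027, 0.2137, 0.1644]
ee_rot: [[-0.913, -0.408, -0.007], [-0.408, 0.913, -0.002], [0.007, 0.001, -1.0]]
force: [0.0, -0.6, -0.9]
grip_width: 0.735
finger_force: 44.2
```

arm_command(increments=[[[1,0,0,0,0,0,0],[1,0,0,0,0,0,0]]])

```text
time: 22.85
eef_pos: [0.5059, 0.214, 0.1682]
ee_rot: [[-0.913, -0.407, 0.0], [-0.407, 0.913, 0.0], [-0.0, -0.0, -1.0]]
force: [-0.2, -0.7, -1.4]
grip_width: 0.734
finger_force: 44.2
```

arm_command(increments=[[[1,-0.1,0.14,0.25,0,0,0],[1,0,0,0.2,0,0,0],[1,0,0,0,0,0,0],[1,0,0,0,0,0,0]]])

```text
time: 23.25
eef_pos: [0.5065, 0.2213, 0.1494]
ee_rot: [[-0.913, -0.408, -0.001], [-0.408, 0.913, -0.0], [0.001, 0.0, -1.0]]
force: [0.6, -0.4, 0.5]
grip_width: 0.735
finger_force: 44.2
```

Run:
```python
from h import *
np.set_printoptions(suppress=True,precision=4)
s=robot.sense(); print(s["eef_pos"],s["moment"],s["qpos"],s["force"]); R=[]
for n,(u,v) in(("scene",(388,180)),("top",(122,256))):
    c=robot.camera(n)
    R.append(cv2.resize(c["image"][v-30:v+30,u-25:u+25,::-1],None,fx=8,fy=8,interpolation=cv2.INTER_CUBIC))
cv2.imwrite("pics/g5.png",np.hstack(R))
```

```text
[0.5065 0.2213 0.1494] [ 0.0035 -0.0253 -0.0444] [ 0.295   0.2076 -0.2947  1.0698 -0.0001 -0.1258] [ 0.5653 -0.4114  0.5255]
```

View pics/g5.png

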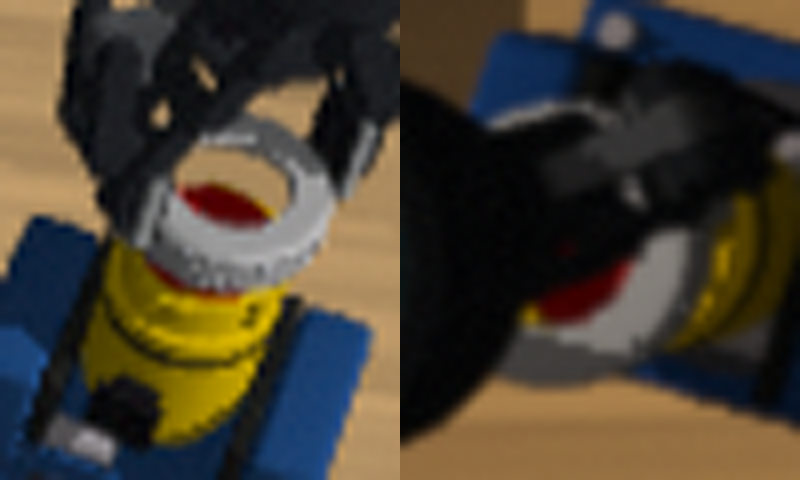

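Run:
```python
from h import *
e=robot.sense()["eef_pos"]; th=np.linspace(0,2*np.pi,90)
im=[]
for n,(u,v) in(("scene",(388,180)),("top",(122,256))):
    c=robot.camera(n); A=cv2.resize(c["image"][v-30:v+30,u-25:u+25,::-1],None,fx=8,fy=8,interpolation=cv2.INTER_CUBIC)
    for R,z in((.032,.0175),(.0185,.0175),(.032,-.0005)):
        P=np.array([proj(c,e+[R*np.cos(q),R*np.sin(q),z]) for q in th]); q=(P-[u-25,v-30]+.5)*8
        cv2.polylines(A,[q.astype(np.int32)],True,(255,255,0),1)
    for R,z in((.0215,.1388),(.0215,.1345)):
        P=np.array([proj(c,[.5072+R*np.cos(q),.2207+R*np.sin(q),z]) for q in th]); q=(P-[u-25,v-30]+.5)*8
        cv2.polylines(A,[q.astype(np.int32)],True,(0,255,0),1)
    im.append(A)
cv2.imwrite("pics/g6.png",np.hstack(im))
```

```text
(no output)
```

View pics/g6.png

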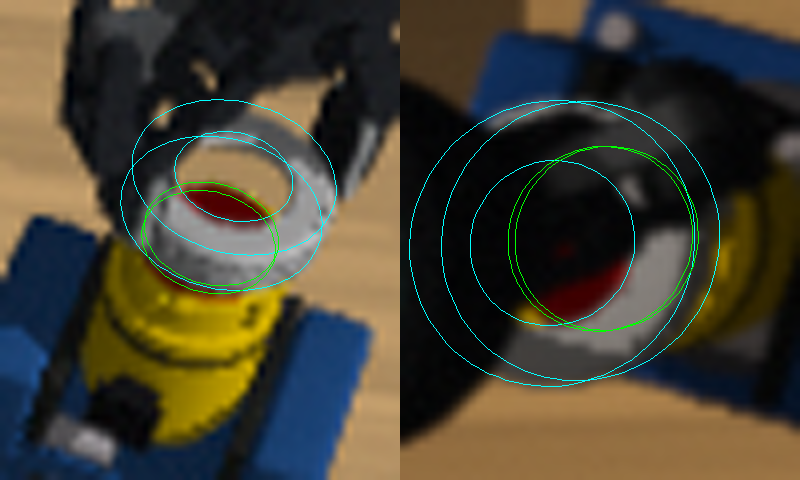

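arm_command(increments=[[[1,-0.01,-0.02,0.15,0,0,0],[1,0,0,0.1,0,0,0],[1,0,0,0.05,0,0,0],[1,0,0,0,0,0,0]]])

```text
time: 23.85
eef_pos: [0.5072, 0.2207, 0.1373]
ee_rot: [[-0.913, -0.408, -0.001], [-0.408, 0.913, -0.0], [0.001, 0.0, -1.0]]
force: [-0.6, -1.2, 0.1]
grip_width: 0.733
finger_force: 44.2
```

arm_command(increments=[[[1,0,0,0.05,0,0,0],[1,0,0,0,0,0,0]]])

```text
time: 24.05
eef_pos: [0.5076, 0.2209, 0.1358]
ee_rot: [[-0.913, -0.409, -0.0], [-0.409, 0.913, -0.0], [0.0, 0.0, -1.0]]
force: [-0.3, -0.0, -1.4]
grip_width: 0.736
finger_force: 44.2
```

arm_command(increments=[[[1,0,0,0.05,0,0,0],[1,0,0,0,0,0,0]]])

```text
time: 24.25
eef_pos: [0.508, 0.221, 0.1342]
ee_rot: [[-0.913, -0.409, 0.001], [-0.409, 0.913, 0.0], [-0.001, -0.0, -1.0]]
force: [0.2, 1.0, 0.5]
grip_width: 0.733
finger_force: 44.3
```

arm_command(increments=[[[1,0.015,0,0.05,0,0,0],[1,0,0,0,0,0,0]]])

```text
time: 24.45
eef_pos: [0.5078, 0.2207, 0.1327]
ee_rot: [[-0.913, -0.408, 0.002], [-0.408, 0.913, -0.0], [-0.001, -0.001, -1.0]]
force: [-0.9, -0.7, 2.5]
grip_width: 0.74
finger_force: 44.6
```

arm_command(increments=[[[1,0,0,0.05,0,0,0],[1,0,0,0,0,0,0]]])

```text
time: 24.65
eef_pos: [0.508, 0.2207, 0.1322]
ee_rot: [[-0.913, -0.408, 0.002], [-0.408, 0.913, -0.0], [-0.002, -0.001, -1.0]]
force: [-2.1, -1.7, 10.1]
grip_width: 0.735
finger_force: 45.3
```

arm_command(increments=[[[1,0,0,-0.01,0,0,-0.5],[1,0,0,0,0,0,-1],[1,0,0,0,0,0,-0.5]]])

```text
time: 24.95
eef_pos: [0.5083, 0.2206, 0.1329]
ee_rot: [[-0.827, -0.562, 0.003], [-0.562, 0.827, -0.0], [-0.002, -0.002, -1.0]]
force: [-1.1, -2.1, 11.4]
grip_width: 0.729
finger_force: 45.4
```

arm_command(increments=[[[1,0,0,0,0,0,-0.7],[1,0,0,0,0,0,-0.7],[1,0,0,0,0,0,-0.6]]])

```text
time: 25.25
eef_pos: [0.5083, 0.2208, 0.1328]
ee_rot: [[-0.717, -0.697, 0.003], [-0.697, 0.717, 0.001], [-0.002, -0.002, -1.0]]
force: [-2.9, -2.0, 11.7]
grip_width: 0.731
finger_force: 45.4
```

arm_command(increments=[[[1,0,0,0,0,0,-0.7],[1,0,0,0,0,0,-0.7],[1,0,0,0,0,0,-0.6]]])

```text
time: 25.55
eef_pos: [0.5082, 0.2208, 0.1328]
ee_rot: [[-0.585, -0.811, 0.003], [-0.811, 0.585, 0.001], [-0.002, -0.002, -1.0]]
force: [-2.8, -1.7, 12.0]
grip_width: 0.732
finger_force: 45.4
```

arm_command(increments=[[[1,0.01,0.012,0,0,0,-0.7],[1,0,0,0,0,0,-0.7],[1,0,0,0,0,0,-0.6]]])

```text
time: 25.85
eef_pos: [0.508, 0.2209, 0.1329]
ee_rot: [[-0.436, -0.9, 0.003], [-0.9, 0.436, 0.001], [-0.002, -0.003, -1.0]]
force: [-2.0, -1.1, 12.2]
grip_width: 0.734
finger_force: 45.3
```

arm_command(increments=[[[1,0,0,0,0,0,-0.7],[1,0,0,0,0,0,-0.7],[1,0,0,0,0,0,-0.6]]])

```text
time: 26.15
eef_pos: [0.5077, 0.2211, 0.1328]
ee_rot: [[-0.273, -0.962, 0.003], [-0.962, 0.273, 0.001], [-0.002, -0.002, -1.0]]
force: [-1.8, 0.2, 10.8]
grip_width: 0.733
finger_force: 45.2
```

arm_command(increments=[[[1,0,0,0,0,0,-0.7],[1,0,0,0,0,0,-0.7],[1,0,0,0,0,0,-0.6]]])

```text
time: 26.45
eef_pos: [0.5066, 0.2203, 0.1304]
ee_rot: [[-0.101, -0.995, 0.0], [-0.995, 0.101, -0.001], [0.001, -0.0, -1.0]]
force: [0.7, -0.9, 0.5]
grip_width: 0.733
finger_force: 44.2
```

arm_command(increments=[[[1,0,0,0,0,0,-0.6],[1,0,0,0.05,0,0,0],[1,0,0,0.05,0,0,0],[1,0,0,0,0,0,0]]])

```text
time: 26.85
eef_pos: [0.5066, 0.2204, 0.126]
ee_rot: [[-0.051, -0.999, 0.0], [-0.999, 0.051, -0.001], [0.001, -0.0, -1.0]]
force: [1.4, -1.3, -1.1]
grip_width: 0.735
finger_force: 44.2
```

arm_command(increments=[[[1,0,0,0.04,0,0,0],[1,0,0,0,0,0,0]]])

```text
time: 27.05
eef_pos: [0.5067, 0.2206, 0.1247]
ee_rot: [[-0.051, -0.999, 0.0], [-0.999, 0.051, -0.0], [0.0, -0.0, -1.0]]
force: [2.3, -1.4, -0.8]
grip_width: 0.729
finger_force: 44.2
```

arm_command(increments=[[[1,0,0,0.03,0,0,0],[1,0,0,0,0,0,0]]])

```text
time: 27.25
eef_pos: [0.5067, 0.2206, 0.124]
ee_rot: [[-0.051, -0.999, 0.0], [-0.999, 0.051, -0.0], [0.0, -0.0, -1.0]]
force: [0.4, -1.4, 3.6]
grip_width: 0.731
finger_force: 44.5
```

arm_command(increments=[[[1,0,0,0,0,0,0.8],[1,0,0,0,0,0,1],[1,0,0,0,0,0,1],[1,0,0,0,0,0,1]]])

```text
time: 27.65
eef_pos: [0.5072, 0.2209, 0.1242]
ee_rot: [[-0.376, -0.927, 0.001], [-0.927, 0.376, 0.001], [-0.001, -0.001, -1.0]]
force: [1.6, -0.9, 2.8]
grip_width: 0.732
finger_force: 44.5
```

```bash
cat > st.py <<'E'
from h import *
np.set_printoptions(suppress=True,precision=4)
s=robot.sense(); R=s["ee_rot"]; print(s["time"],s["eef_pos"],"F",s["force"],"M",s["moment"],"yaw",np.degrees(np.arctan2(R[0,1],R[1,1])).round(1),"j6",s["qpos"][5].round(3),s["grip_width"].round(3))
E
python3 st.py
```

```text
Traceback (most recent call last):
  File "st.py", line 3, in <module>
    s=robot.sense(); R=s["ee_rot"]; print(s["time"],s["eef_pos"],"F",s["force"],"M",s["moment"],"yaw",np.degrees(np.arctan2(R[0,1],R[1,1])).round(1),"j6",s["qpos"][5].round(3),s["grip_width"].round(3))
                                                                                                                                                                                ^^^^^^^^^^^^^^^^^^^^^
AttributeError: 'float' object has no attribute 'round'
```

arm_command(increments=[[[1,0,0,0,0,0,1],[1,0,0,0,0,0,1],[1,0,0,0,0,0,1],[1,0,0,0,0,0,1]]])

```text
time: 28.05
eef_pos: [0.5071, 0.2206, 0.1234]
ee_rot: [[-0.67, -0.743, 0.001], [-0.743, 0.67, -0.0], [-0.001, -0.001, -1.0]]
force: [3.0, -1.0, -3.8]
grip_width: 0.734
finger_force: 44.3
```

```bash
python3 st.py
```

```text
Traceback (most recent call last):
  File "st.py", line 3, in <module>
    s=robot.sense(); R=s["ee_rot"]; print(s["time"],s["eef_pos"],"F",s["force"],"M",s["moment"],"yaw",np.degrees(np.arctan2(R[0,1],R[1,1])).round(1),"j6",s["qpos"][5].round(3),s["grip_width"].round(3))
                                                                                                                                                                                ^^^^^^^^^^^^^^^^^^^^^
AttributeError: 'float' object has no attribute 'round'
```

```bash
sed -i 's/s\["grip_width"\].round(3)/s["grip_width"]/' st.py; python3 st.py
```

```text
28.05 [0.5071 0.2206 0.1234] F [ 2.9537 -1.0342 -3.7935] M [-0.2262 -0.655   0.3759] yaw -48.0 j6 -0.543 0.7337148595575054
```

arm_command(increments=[[[1,0,0,0.02,0,0,0.4],[1,0,0,0,0,0,0.4]]])

```text
time: 28.25
eef_pos: [0.5072, 0.2206, 0.1229]
ee_rot: [[-0.718, -0.696, 0.001], [-0.696, 0.718, -0.0], [-0.001, -0.001, -1.0]]
force: [2.1, -1.8, -0.7]
grip_width: 0.733
finger_force: 44.5
```

```bash
python3 st.py
```

```text
28.25 [0.5072 0.2206 0.1229] F [ 2.0846 -1.8188 -0.7231] M [-0.2755 -0.5191  0.4393] yaw -44.1 j6 -0.476 0.7334142895801258
```

arm_command(increments=[[[1,0,0,0,0,0,0],[0.2,0,0,0,0,0,0],[-1,0,0,0,0,0,0],[-1,0,0,0,0,0,0],[-1,0,0,0,0,0,0]]])

```text
time: 28.75
eef_pos: [0.5057, 0.2208, 0.1226]
ee_rot: [[-0.718, -0.696, -0.001], [-0.696, 0.718, 0.0], [0.001, 0.001, -1.0]]
force: [0.8, 0.2, 0.1]
grip_width: 1.0
finger_force: 0.0
```

```bash
python3 st.py
```

```text
28.75 [0.5057 0.2208 0.1226] F [0.7943 0.171  0.1319] M [-0.0113  0.0281 -0.0044] yaw -44.1 j6 -0.476 0.9997913807502306
```

arm_command(increments=[[[-1,-0.02,-0.03,0,0,0,0],[0,0,0,0,0,0,0],[1,0,0,0,0,0,0],[1,0,0,0,0,0,0]]], force=35)

```text
time: 29.15
eef_pos: [0.5076, 0.2207, 0.1234]
ee_rot: [[-0.718, -0.696, -0.001], [-0.696, 0.718, 0.001], [-0.0, 0.001, -1.0]]
force: [-2.1, -0.2, 3.1]
grip_width: 0.739
finger_force: 37.5
```

```bash
python3 st.py
```

```text
29.15 [0.5076 0.2207 0.1234] F [-2.1351 -0.1847  3.1199] M [0.1936 0.5892 0.0172] yaw -44.1 j6 -0.477 0.7388796890761448
```

arm_command(increments=[[[1,0,0,0,0,0,0.2],[1,0,0,0,0,0,0.2]]])

```text
time: 29.35
eef_pos: [0.5079, 0.2206, 0.1232]
ee_rot: [[-0.742, -0.67, 0.0], [-0.67, 0.742, 0.001], [-0.001, 0.0, -1.0]]
force: [-1.4, 1.4, 4.1]
grip_width: 0.729
finger_force: 37.5
```

```bash
python3 st.py
```

```text
29.35 [0.5079 0.2206 0.1232] F [-1.4133  1.4371  4.0548] M [0.216  0.4813 0.3533] yaw -42.1 j6 -0.442 0.7289341405281372
```

arm_command(increments=[[[0.2,0,0,0,0,0,0],[-1,0,0,0,0,0,0],[-1,0,0,0,0,0,0],[-1,0,0,-0.1,0,0,0],[-1,0,0,-0.5,0,0,0]]])

```text
time: 29.85
eef_pos: [0.5059, 0.2195, 0.1446]
ee_rot: [[-0.742, -0.67, -0.005], [-0.67, 0.742, -0.002], [0.005, 0.002, -1.0]]
force: [0.7, -0.3, -0.7]
grip_width: 1.002
finger_force: 0.0
```

arm_command(increments=[[[-1,0,0,-1,0,0,0],[-1,0,0,-1,0,0,0],[-1,0,0,-0.5,0,0,0],[-1,0,0,0,0,0,0],[-1,0,0,0,0,0,0]]])

```text
time: 30.35
eef_pos: [0.5081, 0.2202, 0.2468]
ee_rot: [[-0.742, -0.67, 0.001], [-0.67, 0.742, 0.0], [-0.001, -0.0, -1.0]]
force: [0.1, -0.4, -0.4]
grip_width: 1.005
finger_force: 0.0
```

```bash
python3 st.py
python3 - <<'E'
from h import *
th=np.linspace(0,2*np.pi,90); im=[]
for n,(u,v) in(("scene",(388,180)),("top",(122,256))):
    c=robot.camera(n); A=cv2.resize(c["image"][v-30:v+30,u-25:u+25,::-1],None,fx=8,fy=8,interpolation=cv2.INTER_CUBIC)
    for R,z in((.032,.1405),(.0185,.1405)):
        P=np.array([proj(c,[.5073+R*np.cos(q),.2207+R*np.sin(q),z]) for q in th]); cv2.polylines(A,[((P-[u-25,v-30]+.5)*8).astype(np.int32)],True,(255,255,0),1)
    im.append(A)
cv2.imwrite("pics/g7.png",np.hstack(im))
E
```

```text
30.35 [0.5081 0.2202 0.2468] F [ 0.1195 -0.3891 -0.3946] M [-0.0231 -0.0185  0.0176] yaw -42.1 j6 -0.442 1.0050441175783256
```

View pics/g7.png

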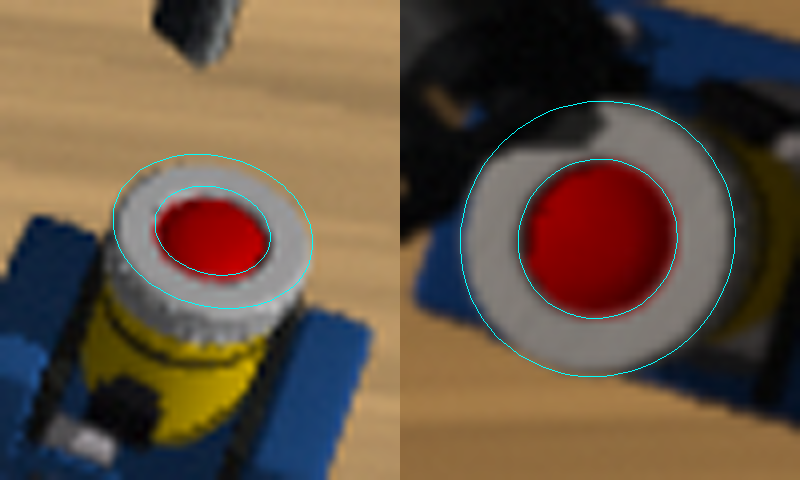

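The picture shows the ring level and centred at about (595,240) in the top half. In the scene half it is at about (212,238). The lens dome stands in its hole and the gripper is clear, so I'm handing in.

```bash
python3 -c "
from plant import robot
print(robot.hand_in())"
```

```text
the job is handed in; nothing more can be done
None
```

I handed the job in at about 30 s with the lens springing on its gasket and the ring screwed down about 1.5 mm at about 0.35–0.45 N m, then let go; no verdict came back, and I did not measure the final ring-on-lens force or recheck the other items' positions.

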